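# Pop the feeder's portion tray and trap it

## Task

Get the white feeder's portion tray out for filling: press the round button on its base down with one fingertip and, with the button still held down, let the metal tray spring out a little way (at least a centimetre) and stop it with the other finger before it slides off the end of the feeder. Do not grip or lift anything, leave all the other things on the trolley where they are, and finish while holding: the button down and the tray resting still against your other finger.

Things in the scene. Friction and masses are not known exactly. Their poses are not given: they have to be found in the camera images.
- feeder: White plastic feeder, fixed. Origin: centre of its underside, on the tray channel's centre line; z up; the tray springs out toward its -x; +y is the button's side. Base plate 20 mm high (its top is the channel floor), x -100 to +105, y -50 to +80 mm. Spring housing and hopper behind the tray: x +15 to +105, y -45 to +65 mm, up to 221 mm high. Channel guides 8 mm high at y +-25.5 mm.
- tray: Loose open aluminium tray, 55 long (x), 44 wide (y), 35 high, walls 3 mm, 80 g. Origin: centre of its underside; axes as the feeder's. Starts on the channel floor at feeder x -27.5 mm: front face at x -55, top edge 55 mm up. A catch 5 mm high in front of it holds it and sinks when the button goes down (it lifts the tray if let up under it).
- channel (a point): Point on the channel floor (20 mm up), centre line, abreast of the button, 58 mm from it; feeder x -85 mm: 30 mm ahead of the tray's front at the start. A plunger drives the tray this way with 2.7 N (2 N after 50 mm), at 0.1 to 0.2 m/s, up to 80 mm. The floor ends at feeder x -100; more than 66 mm out the tray is lost. A finger standing in the channel stops it.
- button_top (a point): Centre of the top face of the round grey button (32 mm across), at feeder x -85, y +58 mm; 42 mm above the trolley at rest, 32 mm fully down, beside the channel on a boss whose top is 28 mm up (44 by 44 mm). Moves with the button.
- button (a joint): How far the button is pressed, in m: 0 up, 0.010 fully down. It springs back; 2 N starts it, about 5 N (up to 8 N with the catch's friction) takes it fully down. The tray is let go at about 0.005 to 0.006.
- bowl_near: Bystander: small aluminium bowl, 96 mm across, 42 mm high, in front of the channel's end. Leave it. Origin: centre of its underside.
- funnel: Bystander: small grey silicone funnel standing on its 60 mm mouth, 50 mm high, beside the feeder. Leave it. Origin: centre of its underside.
- spoon: Bystander: wooden spoon, 240 mm, lying on the right. Leave it. Origin: about its middle, at the underside; handle toward its -x.
- bowl_far: Bystander: aluminium bowl, 130 mm across, 55 mm high, on the right. Leave it. Origin: centre of its underside.
- canister: Bystander: tall glass canister, 90 mm across, 230 mm high, on the left. Leave it. Origin: centre of its underside.
- mug: Bystander: white mug, 80 mm across, 95 mm high, on the left. Leave it. Origin: centre of its underside.
- jar: Bystander: amber glass jar, 70 mm across, 110 mm high, on the left. Leave it. Origin: centre of its underside.
Mind the look-alikes: they are no part of the job. Leave any green or purple look-alike of the tray alone.

How it is judged:
By the outcome, as a careful person would: the job done as asked, in the order asked, and still so for the second after the job is handed in, while the arm keeps its last pose, push and grip.
It also fails if it takes over 27 s, if anything falls off the work surface, if the arm or the gripper's body presses on something with over 40 N, if the wrist force passes 120 N, or if a joint passes its speed limit or range.

## Robot

A 6-joint arm with a two-finger parallel gripper is mounted at the origin on the work surface. World frame = base frame: x ahead of the robot, y to its left, z up, the work surface at z = 0. Lengths are in mm, angles in rad, forces in N, time in s.
With the tool pointing down it reaches from about 225 to 725 mm from the base axis. Payload 3.1 kg.
Tool frame: the origin (TCP) lies at the very end of the fingers, on their centre line; the grasp point (between the pads) lies 19 mm behind it; x points along the fingers, y is the direction in which the jaws open and shut, and the axes are right-handed (so a half turn about x gives the same grasp; the last joint's range is limited). The gripper opens to 85 mm and grips with 20 to 120 N. Pads are 22 mm wide; open, the fingers measure 114 mm over their backs; the gripper's body (76 mm by 85 mm) begins 54 mm behind the grasp point. The pads swing forward as they close: fully open they stand 13 mm farther back than shut.
Start: joints at [1.092, 0.048, 0.099, 1.622, 0, 1.443], TCP at [180.422, 493.016, 231.312] pointing down, gripper open.
Joint ranges: [-2.91, 2.91], [-0.99, 1.94], [-1.21, 1.42], [-2.12, 2.29], [-1.49, 1.47], [-3.14, 3.14]. Speed limits (rad/s): [2.79, 2.79, 3.14, 3.14, 3.14, 3.14].

## Interface

Orientations are given as [roll, pitch, yaw] about the fixed x, y, z axes, in that order (R = Rz(yaw) Ry(pitch) Rx(roll)).
In Python, from station import status, snapshot, r gives the robot as it stands. The module is installed in compiled form; this text tells all that it offers.
- The arm moves only by the tool move_arm, never from a script. Its argument "steps" is a list that holds one entry, the list of rows, each a list of 5 numbers: the shift along the world's x, y, z in m, then the turn about the world's z in rad, then the opening, from 0 (shut) to 1 (fully open). A call has 1 to 5 rows; each row shifts and turns the pose as measured when the row begins; what a row does not reach is not made up. A row lasts 1/8 s, in which the tool goes at most 62.5 mm and 10.7 degrees, less where a joint would pass 70% of its speed; a pose out of reach is approached as far as the arm can. A call is refused whole if a number of a shift passes 0.0625 or a number of a turn 0.188, either way. A call with a gripper value outside its range is refused whole. The fingers move at their own pace and stop on an object; "squeeze" is the grip in N (left out, the last holds). Time passes only in rows, so rows that do not move let the fingers close. It gives the time, the measured TCP pose, the force and the opening at its end, in the units of the state.
- status.get_state(): the state, without advancing time (a new reading comes with each control period).
- snapshot(name): name is "scene" or "top"; returns a dict with "img" (384x512x3 uint8, blue, green, red), "mtx" (3x3 intrinsics, pixels), "origin" and "orientation" of the camera in the world. Camera axes: x right, y up, looking along -z (the intrinsics and any distortion apply to the point x, -y, -z); pixel columns grow to the right and rows downward; lengths in mm; the calibration is good to about 2 mm. A picture is of the moment at which its call begins. There is no depth.
- r.sign_off(): hands the job in, once; it reports no verdict.
The state is a dict: "time": time; "joint_pos": joint angles; "dq": joint speeds; "joint_torque": joint torques, N m; "position": TCP position; "eef_rot": TCP orientation; "contact_force": force on the tool from outside, world axes, zero at the start; "moment": the same for the moment, N m; "grip_width": opening from 0.0 (shut) to 1.0 (fully open).
Only numpy, scipy, OpenCV 4.12 (cv2) and the standard library are available. Lean on these libraries where they do the work, as an engineer would, in place of code of your own. Each camera call takes 0.05 s, during which the arm holds its last target.

## Working session

There is one attempt and no reset: what is moved stays moved. The work goes in short steps, Python scripts to look and compute and a tool call to move; the robot and the scene stay as the last step left them, time stands still between calls to the robot, and variables do not carry over. Pictures are saved under pics/ and viewed, and the job is handed in when it is done.

Besides the shell and the picture viewer there is one more tool, called after "Call:" by a JSON object that holds its "name" and its "arguments", one argument or row to a line. move_arm: Moves the arm, as the interface text tells. Its arguments: {"type":"object","properties":{"steps":{"type":"array"},"squeeze":{"type":"number"}},"required":["steps"]}

```bash
mkdir -p pics; cat > h.py <<'E'
import numpy as np,cv2
from scipy.spatial.transform import Rotation as R
from station import status,snapshot,r
def rot(o):
    o=np.array(o,float)
    return o if o.shape==(3,3) else (R.from_euler('xyz',o).as_matrix() if o.size==3 else R.from_quat(o).as_matrix())
def ray(s,u,v):
    K=np.array(s['mtx']);d=np.linalg.inv(K)@[u,v,1];d=np.array([d[0],-d[1],-d[2]])
    return np.array(s['origin'],float),rot(s['orientation'])@d
def onz(s,u,v,z):
    o,d=ray(s,u,v);return o+d*(z-o[2])/d[2]
def proj(s,p):
    q=rot(s['orientation']).T@(np.array(p,float)-np.array(s['origin'],float));q=np.array([q[0],-q[1],-q[2]])
    q=np.array(s['mtx'])@q;return q[:2]/q[2]
E
python3 - <<'E'
from h import *
print(status.get_state())
import pickle
for n in('scene','top'):
    s=snapshot(n);print({k:v for k,v in s.items() if k!='img'})
    pickle.dump(s,open(n+'0.pkl','wb'))
    cv2.imwrite(f'pics/{n}0.png',cv2.resize(s['img'],(800,600),interpolation=cv2.INTER_CUBIC))
E
```

```text
{'time': 0.0, 'joint_pos': array([ 1.09218914e+00,  4.87226665e-02,  9.75963486e-02,  1.62196648e+00,
       -9.47531249e-06,  1.44301411e+00]), 'dq': array([-0.00047213,  0.00010568, -0.00138093, -0.00011674,  0.00139018,
       -0.00226947]), 'joint_torque': array([ 1.88311809e-03, -3.38779914e+01,  3.20015645e+01,  2.03272467e-02,
       -3.15074533e-05,  5.63912820e-06]), 'position': array([180.15711986, 492.48610651, 230.13099063]), 'eef_rot': array([-1.69445254,  1.56849984, -2.0452775 ]), 'contact_force': array([0.32081147, 1.07469708, 0.15077498]), 'moment': array([-0.01484569, -0.02745324, -0.00725402]), 'grip_width': 1.0037058008977509}
{'mtx': array([[409.26979395,   0.        , 258.08510032],
       [  0.        , 409.26979395, 198.52061502],
       [  0.        ,   0.        ,   1.        ]]), 'origin': array([1206.42110079, -882.47186703,  832.49059727]), 'orientation': array([0.97205683, 0.01322303, 0.64558583])}
{'mtx': array([[470.90844683,   0.        , 246.82323166],
       [  0.        , 470.90844683, 189.05052894],
       [  0.        ,   0.        ,   1.        ]]), 'origin': array([ 4.75288415e+02, -2.34496613e-01,  1.34996494e+03]), 'orientation': array([ 0.04162572, -0.00287891, -1.54498551])}
```

View pics/scene0.png

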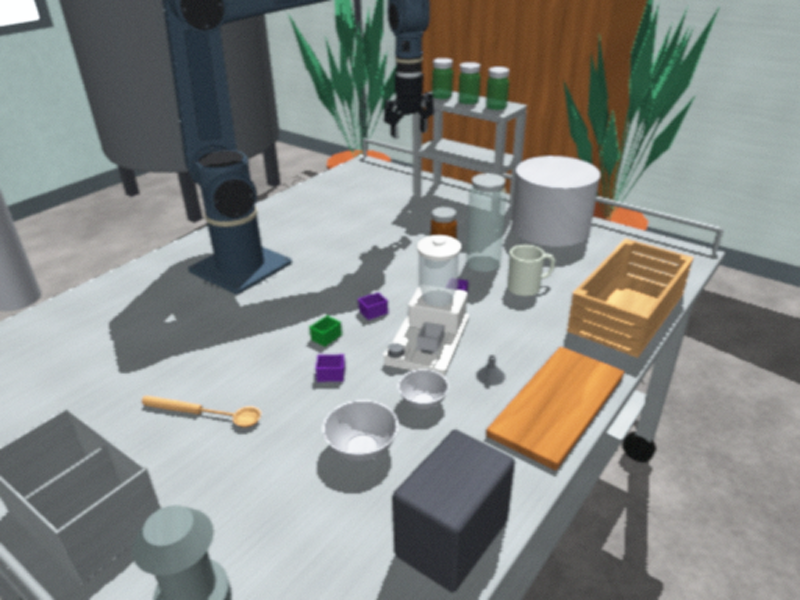

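View pics/top0.png

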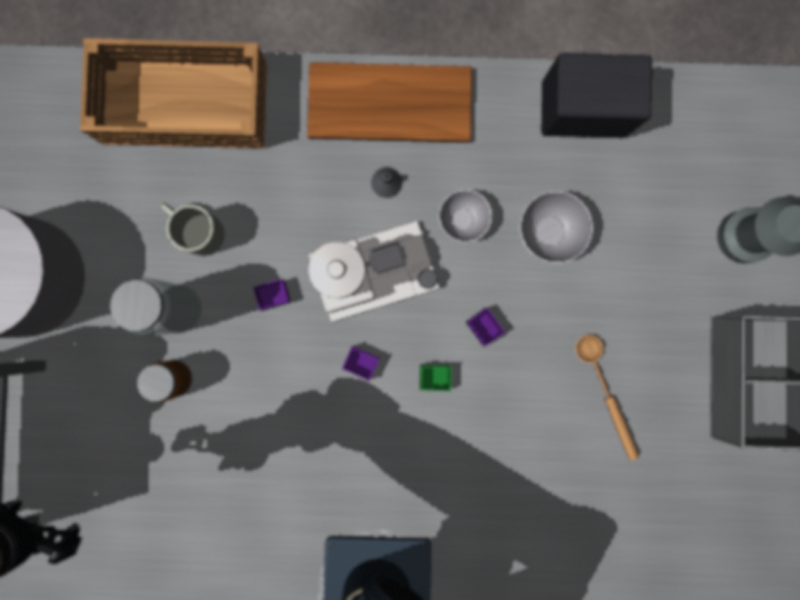

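The scene view shows the feeder at about (430,330) px with its button at (396,350). In the top view the hopper is at (337,268), the tray at (386,257), the button at (428,277) and the near bowl at (467,215). I'll zoom in.

```bash
python3 - <<'E'
from h import *
import pickle
s=pickle.load(open('top0.pkl','rb'));i=s['img'][130:215,190:325]
cv2.imwrite('pics/topz.png',cv2.resize(i,None,fx=5.9,fy=5.9,interpolation=cv2.INTER_CUBIC))
s=pickle.load(open('scene0.pkl','rb'));i=s['img'][145:275,190:350]
cv2.imwrite('pics/scz.png',cv2.resize(i,None,fx=4.5,fy=4.5,interpolation=cv2.INTER_CUBIC))
E
```

```text
(no output)
```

View pics/topz.png

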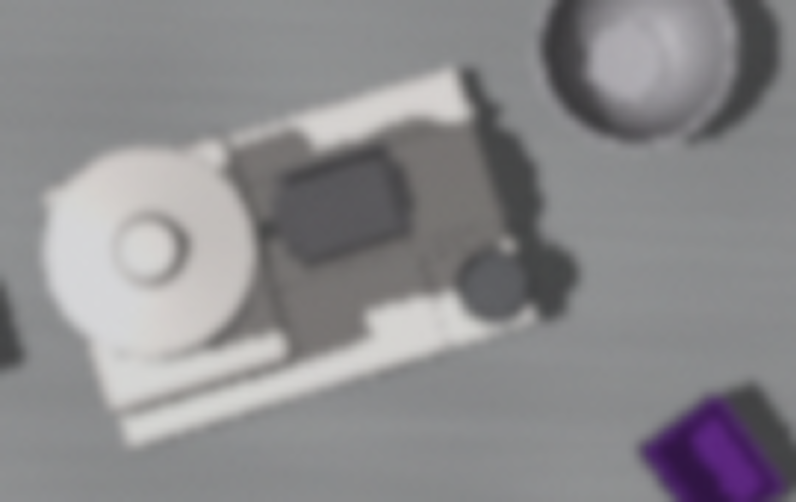

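View pics/scz.png

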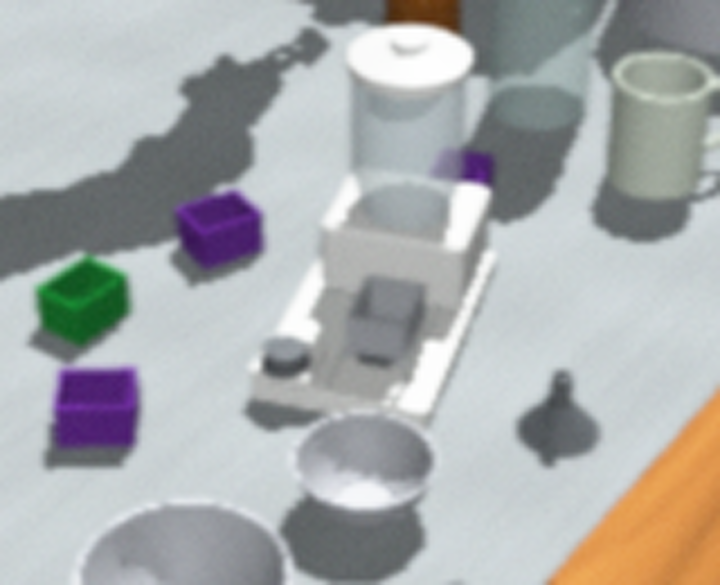

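```bash
python3 - <<'E'
from h import *
import pickle
t=pickle.load(open('top0.pkl','rb'));s=pickle.load(open('scene0.pkl','rb'))
Z=lambda u,v:(190+u/5.9-.4,130+v/5.9-.4)
P=lambda u,v,z:onz(t,*Z(u,v),z)
b=P(494,285,42);print('button top',b.round(1))
o,d=ray(s,190+287/4.5-.4,145+348/4.5-.4);print('button scene',(o+d*(42-o[2])/d[2]).round(1))
A=P(462,68,20);B=P(540,318,20);C=P(130,445,20)
print('corners',A.round(1),B.round(1),C.round(1),np.linalg.norm(A-B),np.linalg.norm(B-C))
print('yaw',np.degrees(np.arctan2(*(C-B)[[1,0]]* -1 if 0 else (C-B)[[1,0]])),np.degrees(np.arctan2(*(A-B)[[1,0]]))+90)
for q in[(278,188),(378,150),(408,230),(315,265)]:print('tray rim',P(*q,55).round(1))
hsv=t['img'].astype(int)
print('canister',onz(t,138/1.5625,305/1.5625,230).round(),'hopper',P(150,248,221).round(),'bowl',P(637,58,42).round(),'jar',onz(t,155/1.5625,383/1.5625,110).round())
st=status.get_state();print('tool axes\n',rot(st['eef_rot']).round(3))
E
```

```text
button top [562.8 -75.5  42. ]
button scene [567.9 -76.9  42. ]
corners [668.5 -59.   20. ] [549.  -99.2  20. ] [483.1  95.5  20. ] 126.06560686084318 205.55600591565505
yaw 108.70088451625158 108.63044467241032
tray rim [604.7  27.3  55. ]
tray rim [623.8 -19.   55. ]
tray rim [586.6 -34.   55. ]
tray rim [569.1   9.   55. ]
canister [498. 374. 230.] hopper [562.  75. 221.] bowl [ 672. -141.   42.] jar [370. 380. 110.]
tool axes
 [[-0.001  0.344  0.939]
 [-0.002  0.939 -0.344]
 [-1.    -0.002 -0.   ]]
```

Call:
{"name": "move_arm", "arguments": {
  "steps": [
    [[0,0,0.05,0,0.5],[0.01,-0.02,0.05,-0.06,0.5],[0.03,-0.041,0.01,-0.08,0.5],[0.03,-0.041,0,-0.08,0.5],[0.03,-0.041,0,-0.08,0.5]]
  ]
}}

```text
time: 0.72
position: [278.9, 344.3, 334.9]
eef_rot: [-1.697, 1.553, -2.35]
contact_force: [-0.5, 1.4, -0.5]
grip_width: 0.496
```

Call:
{"name": "move_arm", "arguments": {
  "steps": [
    [[0.03,-0.041,0,-0.08,0.5],[0.03,-0.041,0,-0.08,0.5],[0.03,-0.041,0,-0.08,0.5],[0.03,-0.041,0,-0.08,0.5],[0.03,-0.041,0,-0.08,0.5]]
  ]
}}

```text
time: 1.35
position: [432.0, 131.9, 332.8]
eef_rot: [-1.738, 1.552, -2.804]
contact_force: [-0.1, 1.1, -0.7]
grip_width: 0.502
```

Call:
{"name": "move_arm", "arguments": {
  "steps": [
    [[0.03,-0.04,0,-0.06,0.5],[0.03,-0.04,0,-0.06,0.5],[0.03,-0.04,0,-0.06,0.5],[0.03,-0.04,0,-0.04,0.5],[0.03,-0.04,0,0,0.5]]
  ]
}}

```text
time: 1.98
position: [585.3, -75.6, 329.9]
eef_rot: [-1.846, 1.548, -3.141]
contact_force: [0.1, 0.5, 0.1]
grip_width: 0.502
```

```bash
python3 - <<'E'
from h import *
st=status.get_state();M=rot(st['eef_rot']);print(st['position'].round(1),M.round(3),np.degrees(np.arctan2(M[1,1],M[0,1])),st['contact_force'].round(2))
E
```

```text
[585.3 -75.6 329.9] [[-0.023  0.962  0.272]
 [-0.     0.273 -0.962]
 [-1.    -0.022 -0.006]] 15.818315905871764 [0.14 0.53 0.13]
```

Call:
{"name": "move_arm", "arguments": {
  "steps": [
    [[0.005,0.006,-0.055,0.05,0.5],[0,0,-0.055,0,0.5],[0,0,-0.055,0,0.5],[0,0,-0.05,0,0.5],[0,0,0,0,0.5]]
  ]
}}

```text
time: 2.6
position: [591.3, -74.3, 103.7]
eef_rot: [-1.865, 1.544, -3.115]
contact_force: [-0.4, 0.2, 0.1]
grip_width: 0.504
```

```bash
cat > look.py <<'E'
from h import *
import sys
k=sys.argv[1]
st=status.get_state();M=rot(st['eef_rot']);print(st['time'],st['position'].round(1),M[:,0].round(3),np.degrees(np.arctan2(M[1,1],M[0,1])).round(2),st['contact_force'].round(2),st['grip_width'])
import pickle
for n,(a,b,c,d) in dict(scene=(145,275,190,350),top=(120,225,190,330)).items():
    s=snapshot(n);pickle.dump(s,open(f'{n}{k}.pkl','wb'))
    i=s['img'][a:b,c:d]
    cv2.imwrite(f'pics/{n}{k}.png',cv2.resize(i,None,fx=4.5,fy=4.5,interpolation=cv2.INTER_CUBIC))
E
python3 look.py 1
```

```text
2.6 [591.3 -74.3 103.7] [-0.027 -0.001 -1.   ] 18.38 [-0.35  0.17  0.09] 0.503768859579027
```

View pics/scene1.png

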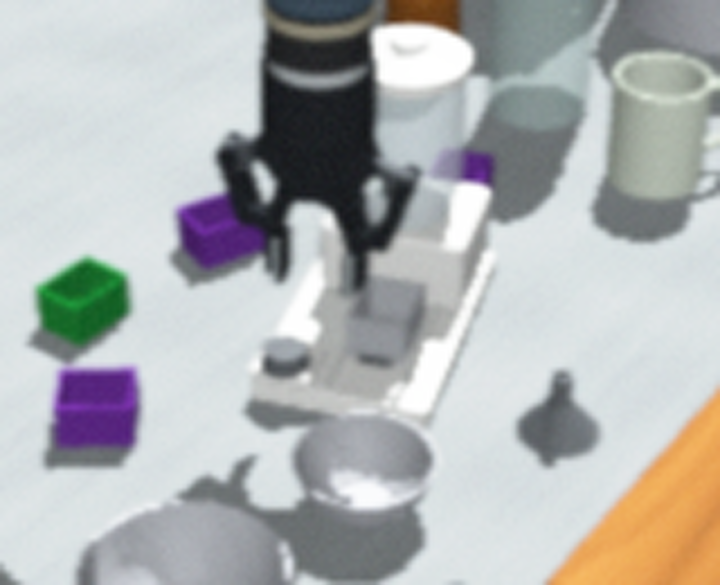

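View pics/top1.png

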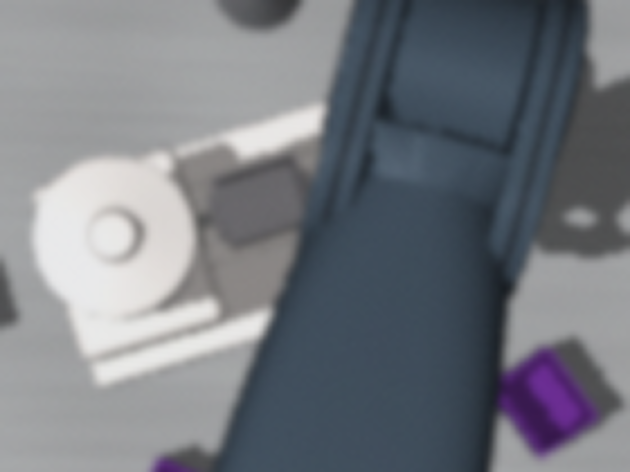

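```bash
python3 - <<'E'
from h import *
import pickle
s=pickle.load(open('scene1.pkl','rb'))
st=status.get_state();M=rot(st['eef_rot']);p=st['position']
px=lambda q:((q-[190,145]+.4)*4.5).round(1)
for back in(0,7):
  for h in(24,29,34):
    print(back,h,[px(proj(s,p+sg*h*M[:,1]-back*M[:,0])) for sg in(1,-1)])
print('button pred',px(proj(s,[562.8,-77.5,42])),px(proj(s,[565,-76,42])))
# intersect observed tips with the jaw plane line
o1,d1=ray(s,190+279/4.5-.4,145+278/4.5-.4);o2,d2=ray(s,190+354/4.5-.4,145+288/4.5-.4)
for z in(104,108,112):
    a=o1+d1*(z-o1[2])/d1[2];b=o2+d2*(z-o2[2])/d2[2];print(z,a.round(1),b.round(1),np.linalg.norm(a-b).round(1),((a+b)/2).round(1))
E
```

```text
0 24 [array([353.9, 287.6]), array([286.3, 274.4])]
0 29 [array([361., 289.]), array([279.4, 273. ])]
0 34 [array([368.2, 290.4]), array([272.4, 271.6])]
7 24 [array([354.1, 279.2]), array([286.3, 265.9])]
7 29 [array([361.2, 280.6]), array([279.3, 264.6])]
7 34 [array([368.4, 282. ]), array([272.3, 263.2])]
button pred [280.8 345.8] [284.5 345.9]
104 [565.9 -81.3 104. ] [614.2 -60.7 104. ] 52.5 [590. -71. 104.]
108 [569.4 -85.7 108. ] [617.4 -65.2 108. ] 52.2 [593.4 -75.4 108. ]
112 [572.9 -90.1 112. ] [620.7 -69.7 112. ] 51.9 [596.8 -79.9 112. ]
```

Call:
{"name": "move_arm", "arguments": {
  "steps": [
    [[0.002,0.005,-0.02,0,0.565],[0,0,-0.02,0,0.565],[0,0,-0.005,0,0.565],[0,0,0,0,0.565]]
  ]
}}

```text
time: 3.2
position: [607.3, -71.2, 75.4]
eef_rot: [0.394, 1.56, -0.856]
contact_force: [0.8, 0.4, 1.1]
grip_width: 0.56
```

```bash
python3 look.py 2
```

```text
3.2 [607.3 -71.2  75.4] [ 0.007 -0.008 -1.   ] 18.41 [0.84 0.43 1.08] 0.5603542130529177
```

View pics/scene2.png

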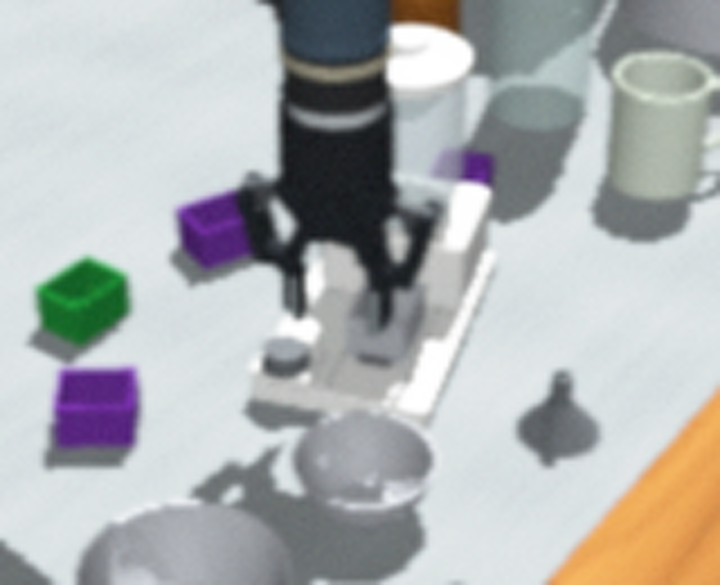

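Fingertips are at (295,310) and (384,320), and the button is at (287,352). x overshot to 607, so I'll correct it before going lower.

Call:
{"name": "move_arm", "arguments": {
  "steps": [
    [[-0.014,0.002,0,0,0.57],[0,0,0,0,0.57],[0,0,0,0,0.57]]
  ]
}}

```text
time: 3.68
position: [595.5, -69.8, 78.5]
eef_rot: [0.619, 1.555, -0.631]
contact_force: [-0.3, 0.0, 0.6]
grip_width: 0.569
```

Call:
{"name": "move_arm", "arguments": {
  "steps": [
    [[-0.002,0,-0.015,0,0.57],[0,0,0,0,0.57],[0,0,0,0,0.57]]
  ]
}}

```text
time: 4.05
position: [594.0, -70.0, 62.2]
eef_rot: [0.628, 1.555, -0.622]
contact_force: [0.3, -0.1, -0.3]
grip_width: 0.571
```

```bash
python3 look.py 3
```

```text
4.05 [594.  -70.   62.2] [ 0.013 -0.009 -1.   ] 18.39 [ 0.29 -0.09 -0.26] 0.570944716108053
```

View pics/scene3.png

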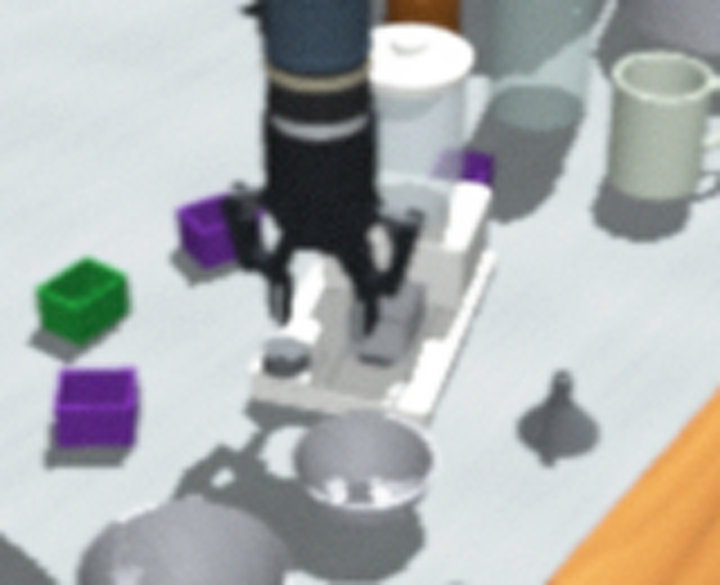

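Tips are at (280,323) and (368,333), heading for the button at (287,350) and the channel. I'll nudge x by +2 mm and descend to just above the button.

Call:
{"name": "move_arm", "arguments": {
  "steps": [
    [[0.002,0,-0.014,0,0.57],[0,0,0,0,0.57],[0,0,0,0,0.57]]
  ]
}}

```text
time: 4.53
position: [595.9, -69.9, 46.9]
eef_rot: [0.609, 1.556, -0.641]
contact_force: [-0.2, 0.7, -0.1]
grip_width: 0.573
```

```bash
python3 look.py 4
```

```text
4.525 [595.9 -69.9  46.9] [ 0.012 -0.009 -1.   ] 18.39 [-0.18  0.67 -0.06] 0.5730712206513722
```

View pics/scene4.png

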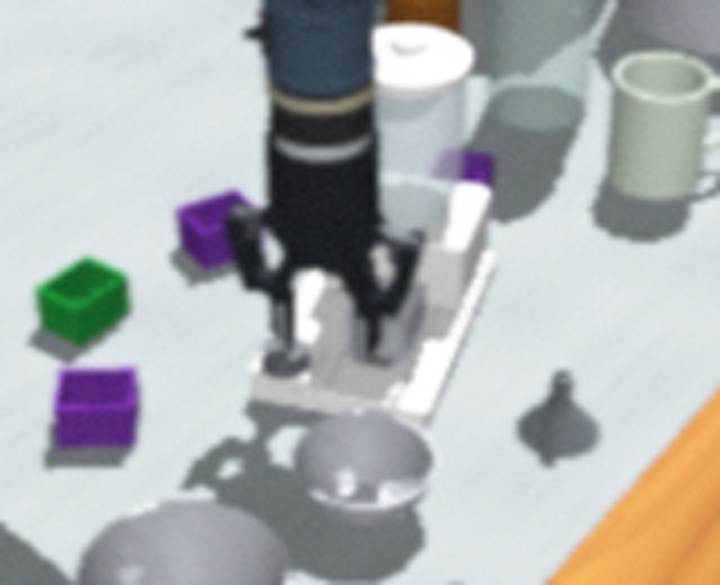

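The left tip is over the button at (285,345). The right tip, at (372,353), is ahead of the tray by my numbers (feeder x about -88). Next I'll descend gently, watching the force.

Call:
{"name": "move_arm", "arguments": {
  "steps": [
    [[0,0,-0.005,0,0.57],[0,0,0,0,0.57]]
  ]
}}

```text
time: 4.88
position: [595.9, -69.9, 41.9]
eef_rot: [0.612, 1.555, -0.638]
contact_force: [0.2, -1.2, -0.4]
grip_width: 0.572
```

Call:
{"name": "move_arm", "arguments": {
  "steps": [
    [[0,0,-0.004,0,0.57],[0,0,0,0,0.57]]
  ]
}}

```text
time: 5.12
position: [596.7, -70.1, 38.6]
eef_rot: [0.66, 1.554, -0.59]
contact_force: [0.6, 1.3, 1.1]
grip_width: 0.568
```

Call:
{"name": "move_arm", "arguments": {
  "steps": [
    [[0,0,-0.005,0,0.57],[0,0,0,0,0.57]]
  ]
}}

```text
time: 5.38
position: [597.0, -70.1, 34.5]
eef_rot: [0.672, 1.553, -0.578]
contact_force: [-1.3, 0.4, 4.8]
grip_width: 0.574
```

Call:
{"name": "move_arm", "arguments": {
  "steps": [
    [[0,0,-0.005,0,0.57],[0,0,0,0,0.57]]
  ]
}}

```text
time: 5.62
position: [597.5, -70.5, 30.9]
eef_rot: [0.678, 1.551, -0.573]
contact_force: [-1.6, 0.5, 4.6]
grip_width: 0.569
```

```bash
python3 look.py 5
```

```text
5.625 [597.5 -70.5  30.9] [ 0.017 -0.011 -1.   ] 18.34 [-1.59  0.54  4.57] 0.5686757268218522
```

View pics/scene5.png

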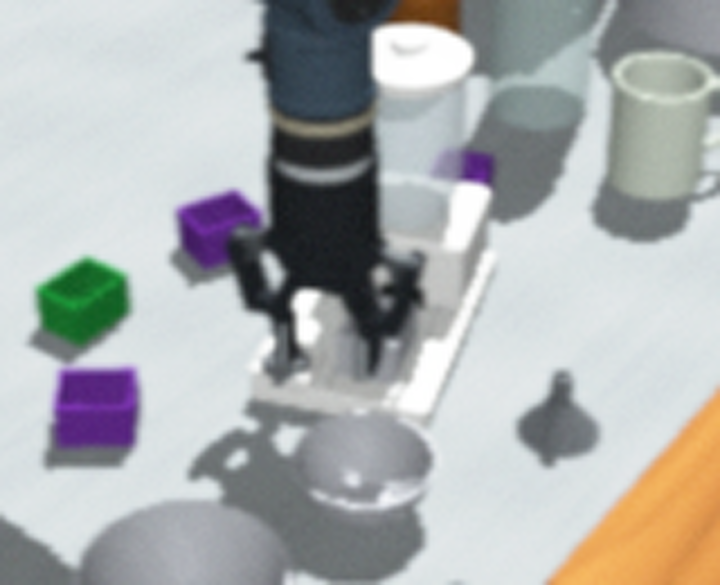

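View pics/top5.png

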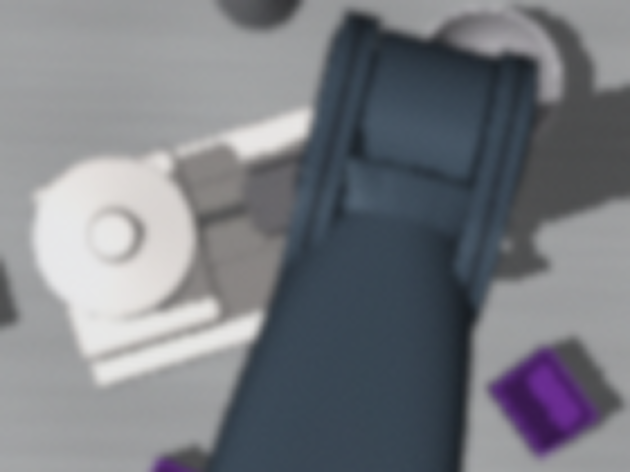

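The tray has sprung out: in the top view its rear edge moved from (213,190) to (248,190), about 21 mm, and it now sits against the finger. I'll press a bit further so the button is fully down, then check that it's steady.

Call:
{"name": "move_arm", "arguments": {
  "steps": [
    [[0,0,-0.004,0,0.57],[0,0,-0.002,0,0.57]]
  ]
}}

```text
time: 5.98
position: [598.0, -70.9, 29.5]
eef_rot: [0.667, 1.549, -0.584]
contact_force: [-5.4, 1.8, 11.3]
grip_width: 0.57
```

```bash
python3 - <<'E'
from h import *
st=status.get_state();print(st['position'].round(1),st['contact_force'].round(2))
E
```

```text
[598.  -70.9  29.5] [-5.36  1.76 11.33]
```

```bash
python3 look.py 6; python3 look.py 7; python3 - <<'E'
from h import *
import pickle
a=pickle.load(open('top6.pkl','rb'))['img'];b=pickle.load(open('top7.pkl','rb'))['img'];print('maxdiff',cv2.absdiff(a,b)[120:225,190:330].max())
o=pickle.load(open('top0.pkl','rb'))['img']
d=cv2.absdiff(o,b).max(2);
cv2.imwrite('pics/diff.png',cv2.resize(d,(800,600)))
i=b[150:190,225:275];cv2.imwrite('pics/tz7.png',cv2.resize(i,None,fx=12,fy=12,interpolation=cv2.INTER_CUBIC))
st=status.get_state();print(st['time'],st['position'].round(1),st['contact_force'].round(2))
E
```

```text
5.975 [598.  -70.9  29.5] [ 0.018 -0.012 -1.   ] 18.32 [-5.36  1.76 11.33] 0.5702920305442755
6.075 [597.9 -70.9  29.5] [ 0.018 -0.012 -1.   ] 18.32 [-4.98  0.45 11.9 ] 0.5694985387400036
maxdiff 9
6.175 [597.9 -70.9  29.5] [-4.47  0.64 13.04]
```

View pics/scene7.png

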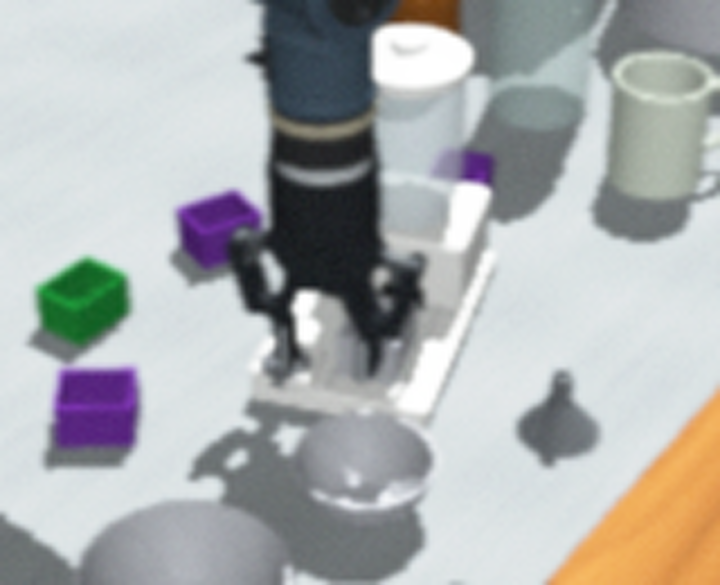

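View pics/top7.png

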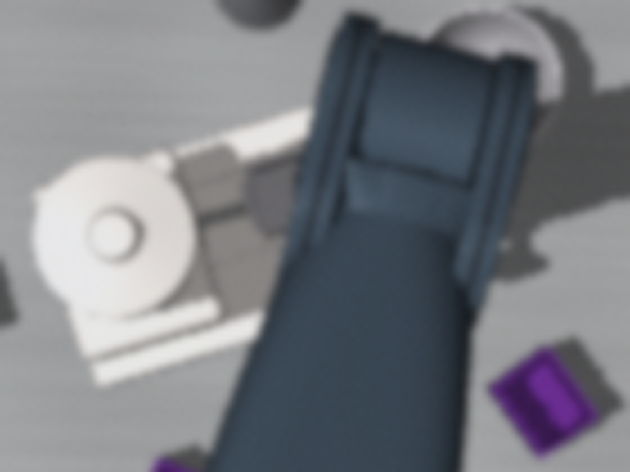

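The two pictures match, so the tray is still. The button is at its stop (12–13 N upward on the tool) and the neighbouring objects look unmoved. Handing in.

```bash
python3 -c "
from h import *
print(r.sign_off())"
```

```text
the job is handed in; nothing more can be done
None
```

I placed one fingertip over the button with the other standing in the channel, then pressed. The tray sprang out and stopped against the channel finger. I handed in at about 6.2 s with the button held down.

**Last checks**
- **Tray:** it came out about 21 mm, judged from its rear edge in the top view. The finger's calculated position predicted about 22 mm. The arm hid the tray's front, so I did not see the contact itself from above.
- **Stillness:** the last two top pictures, 0.1 s apart, showed only noise-level differences.
- **Button:** I judged it fully down by force and height, not by seeing its travel. The tool felt 11–13 N upward, above the 8 N stated maximum for full press, and had come down about 9 mm since first contact.
- **Other objects:** the ones visible in the close-up pictures looked unmoved. I did not recheck those outside the crop, such as the spoon, but the arm did not go near them.

**What disagreed or went wrong**
- **Button position:** the two cameras differed by about 5 mm, so I aimed between them.
- **Overshoot:** one approach move overshot by about 14 mm in x while still well above the feeder. I corrected it before going lower.

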